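Fetch the labelling cradle from behind the label roll

ROBOT

A 6-joint arm with a two-finger parallel gripper is mounted at the origin on the work surface. World frame = base frame: x ahead of the robot, y to its left, z up, the work surface at z = 0. Lengths are in mm, angles in rad, forces in N, time in s.
With the tool pointing down it reaches from about 325 to 850 mm from the base axis. Payload 15.5 kg.
Tool frame: the origin (TCP) lies on the centre line of the jaws, within the pads' length; the fingertips stand 11 mm ahead of it and the grasp point (between the pads) lies 8 mm behind it (ctrl.tips_ahead is the distance from the TCP to the fingertips, in mm); z points along the fingers, y is the line along which they close (so a half turn about z gives the same grasp; the last joint's range is limited). The gripper opens to 91 mm and grips with 3 to 60 N. Pads are 32 mm wide; open, the fingers measure 118 mm over their backs; the gripper's body (76 mm by 178 mm) begins 60 mm behind the grasp point.
Start: joints at [-1.244, 0.494, 1.345, -0, 1.302, -0.096], TCP at [255.878, -570.222, 224.915] pointing down, gripper open.
Joint ranges: [-2.91, 2.91], [-0.82, 2.16], [0.22, 2.67], [-1.22, 4.37], [0.12, 2.79], [-3.08, 3.08]. Speed limits (rad/s): [1.89, 1.89, 2.57, 3.01, 3.01, 3.01].

INTERFACE

Orientations are given as a unit quaternion [w, x, y, z].
In Python, from plant import ctrl, job, status, snapshot, get_calibration gives the robot as it stands (ctrl), with the cameras as plain functions, the job (job) and the readings (status).
- The arm moves only by the tool run_rows, called after "Request:" in YAML: its name, and indented under it one key for each argument. Schema: {"type":"object","properties":{"steps":{"type":"string"},"force":{"type":"number"},"only":{"type":"string"},"quiet":{"type":"boolean"},"lines":{"type":"string"}},"required":["steps"],"additionalProperties":false}. steps is a string of 1 to 12 rows, parted by semicolons, with the numbers parted by spaces; each row has 7 numbers: dx, dy, dz in parts of the range, where 1.0 means 500 mm, then a rotation vector rx, ry, rz in shares of pi rad (1.0 is pi rad), then the finger opening in mm; each row is the pose to reach, as a shift and turn from the pose commanded when the call began, along the tool's axes at that moment; what a row does not reach only later rows make up. A row lasts 1/8 s, in which the tool goes at most 62.5 mm and 0.188 rad, less where a joint would pass 70% of its speed; a pose out of reach is approached as far as the arm can. The fingers move at their own pace and stop on an object; force is the grip in N (left out, the last holds). Time passes only in rows, so rows that do not move let the fingers close. The tool returns the time, the measured TCP pose, the force, the opening and the grip force at its end. only (a regular expression) keeps the lines of the reply that match it, lines (a string "A,B") keeps lines A to B, and quiet returns only ok. Input that does not fit is refused with a message, and nothing moves.
- status.read_state(): the state, without advancing time (a new reading comes with each control period).
- snapshot(name): name is "side" or "top" or "wrist"; returns the picture (384x512x3 uint8, red, green, blue); there is no depth.
- get_calibration(name): a dict with "vfov" (degrees; the focal length in pixels is half the picture's height over the tangent of half this angle, whatever the lens; pixels are square), "cx", "cy" (the principal point, pixels), "dist_coeffs" ([k1, k2, p1, p2, k3] as OpenCV has them; the pictures are not rectified), "R" (3x3) and "t" (3): a world point X has camera coordinates R X + t; the wrist camera has in their place "hand_eye" (4x4, takes a point from camera to tool coordinates, whose origin is the TCP and whose axes are the flange's). Camera axes: x right, y down, z forward; pixel columns grow to the right and rows downward; lengths in mm; the calibration is good to about 2 mm. A picture is of the moment at which its call begins: read the wrist's pose just before it. get_calibration takes no time and is no camera call.
- job.finish_job(): hands the job in; it is judged then, once.
The state is a dict: "time": time; "q": joint angles; "dq": joint speeds; "joint_torque": joint torques, N m; "tool_pos": TCP position; "eef_rot": TCP orientation; "ft_force": force on the tool from outside, world axes, zero at the start; "wrist_torque": the same for the moment, N m; "grip_width": finger opening in mm; "grasp_force": force on a finger pad.
Only numpy, scipy, OpenCV 4.12 (cv2) and the standard library are available. Lean on these libraries where they do the work, as an engineer would, in place of code of your own. Each camera call takes 0.05 s, during which the arm holds its last target. There are 200 camera calls.

TASK

A wooden V cradle for labelling bottles is stored in one bay of the low wooden shelf, with a roll of labels standing in front of it. Slide the roll aside until it lies wholly on the grey felt mat, leaving the cradle where it is meanwhile; then draw the cradle straight out of its bay until all of it is clear in front of the shelf. Keep both flat on the table without lifting or tipping them, and do not disturb the bottles or the carton in the other bay.

Things in the scene. Friction and masses are not known exactly. Their poses are not given: they have to be found in the camera images.
- roll: white paper label roll with a brown core, lying flat: outer diameter 120 mm, core hole 68 mm across right through, 55 mm high, about 0.6 kg, standing 12 to 30 mm in front of the cradle. Shut fingers lowered into the hole can drag it. Origin: centre of its underside; z up.
- mat: grey felt mat 190 x 190 mm fixed on the table on the robot's left or right, so thin (1 mm) that things slide onto it freely. Origin: its centre; x and y along its edges.
- cradle: plain wooden V cradle, 170 mm long (x), 90 wide (y), 0.5 kg, loose on the table in one bay. At its -x end, facing the robot, an upright end board 14 mm thick, 62 high; behind it a V groove along x, open above, 70 mm wide at the rim (45 mm up), bottom 12 mm up. Its first 70 to 80 mm stick out of the shelf. Origin: centre of its underside; x from end board to rear, z up.
- cradle_hook (a point): point in the cradle's groove where shut fingers, lowered from above with their tips here, can hook the end board: on the cradle's centre line, 35 mm above its underside, 21 mm behind the end board's inner face
- cradle_rear_left (a point): point on the cradle's rear end, at its +y corner, 20 mm above its underside
- cradle_rear_right (a point): point on the cradle's rear end, at its -y corner, 20 mm above its underside
- riser: low fixed plain wood shelf with two bays side by side, open at front (-x, to the robot) and back: 170 mm deep, 265 wide, board underside 75 mm and top 87 mm up (paper on it to 102), walls 15 mm thick at y = -125, 0, 125 mm, bays 110 mm wide. Origin: on the table under the middle of the front edge; x points into the bays, y along the front edge.
- carton: closed brown cardboard carton, 110 mm deep, 90 mm wide, 60 mm high, in the shelf's other bay and almost all under the board; leave alone. Origin: on the table 5 mm behind the middle of its front face; x points into the bay.
- bottle_a: square oil bottle, 50 x 50 mm, 217 mm tall with black cap, standing on the other side of the table from the mat; leave alone. Origin: centre of its underside.
- bottle_b: same kind of oil bottle standing just outside the shelf's left (+y) wall; leave alone. Origin: centre of its underside.

How it is judged (in metres and radians):
On the way, in this order (a step that is already met when the one before it is completed fails the run):
1. the roll lies on the mat while the cradle is still in its bay (moved less than 25 mm) (x of roll in the frame of mat between -0.044 and 0.044 m and y of roll in the frame of mat between -0.044 and 0.044 m and height (world z) of roll below 0.006 m and angle between roll's own z axis and vertical below 0.08 rad and linear speed of roll below 0.02 m/s and distance of cradle from where it was at the start of the episode below 0.025 m), for 0.2 s.
2. the cradle has been drawn out clear of the shelf (x of each of cradle_rear_left, cradle_rear_right in the frame of riser below 0 m and angle between the x axis of cradle and the x axis of riser, either way round below 0.35 rad and height (world z) of cradle below 0.006 m and angle between cradle's own z axis and vertical below 0.08 rad and linear speed of cradle below 0.02 m/s), for 0.2 s.
At the end, for the whole second after the job is handed in: The roll rests flat on the mat, its centre within 44 mm of the mat's centre along each mat axis; the cradle rests flat on the table with both rear corners in front of the shelf's front edge and its length within 0.35 rad of the shelf's x axis; both are still (all of step 2 and x of roll in the frame of mat between -0.044 and 0.044 m and y of roll in the frame of mat between -0.044 and 0.044 m and height (world z) of roll below 0.006 m and angle between roll's own z axis and vertical below 0.08 rad and linear speed of roll below 0.02 m/s); the robot touches nothing.
It fails at once if the roll is lifted more than 20 mm or tipped (height (world z) of roll above 0.02 m or angle between roll's own z axis and vertical above 0.3 rad).
It fails at once if the cradle is lifted more than 20 mm or tipped (height (world z) of cradle above 0.02 m or angle between cradle's own z axis and vertical above 0.3 rad).
It fails at once if a bottle is moved more than 20 mm or tipped (distance of any of bottle_a, bottle_b from where it was at the start of the episode above 0.02 m or angle between any of bottle_a, bottle_b's own z axis and vertical above 0.2 rad).
It fails at once if the carton is moved more than 20 mm (distance of carton from where it was at the start of the episode above 0.02 m).
It also fails if it takes over 64 s, if anything falls off the work surface, if the arm or the gripper's body presses on something with over 40 N, if the wrist force passes 120 N, or if a joint passes its speed limit or range.

## Working session

There is one attempt and no reset: what is moved stays moved. The work goes in short steps, Python scripts to look and compute and a tool call to move; the robot and the scene stay as the last step left them, time stands still between calls to the robot, and variables do not carry over. Pictures are saved under pics/ and viewed, at most 10 in all, crops included, and the job is handed in when it is done.

```bash
ls; mkdir -p pics; python3 - <<'E'
from plant import ctrl, job, status, snapshot, get_calibration
import cv2
for n in ("top","side"):
    cv2.imwrite(f"pics/{n}0.png",snapshot(n)[:,:,::-1])
    print(n,get_calibration(n))
print(get_calibration("wrist"))
s=status.read_state();print(s)
E
```

```text
pics
plant.py
top {'vfov': 50.306599671432565, 'cx': 253.79781431227715, 'cy': 191.8463127166062, 'dist_coeffs': array([0.0129002, 0.       , 0.       , 0.       , 0.       ]), 'R': array([[-1.67051191e-04, -9.99997298e-01,  2.31869194e-03],
       [-9.92615047e-01, -1.15456030e-04, -1.21306862e-01],
       [ 1.21306802e-01, -2.32183296e-03, -9.92612346e-01]]), 't': array([-11.74812247, 638.77490464, 954.18845614])}
side {'vfov': 48.846757701876555, 'cx': 256.13510798941155, 'cy': 191.72250155062835, 'dist_coeffs': array([-0.03717844,  0.        ,  0.        ,  0.        ,  0.        ]), 'R': array([[ 0.96960836, -0.24465787,  0.00146622],
       [-0.14962623, -0.59770687, -0.7876284 ],
       [ 0.19357585,  0.76347169, -0.61614881]]), 't': array([-618.27261997,  126.76225478,  932.49176986])}
{'vfov': 69.55302259759596, 'cx': 255.0533687315485, 'cy': 192.4557384592365, 'dist_coeffs': array([-0.03469613,  0.        ,  0.        ,  0.        ,  0.        ]), 'hand_eye': array([[ 4.44289146e-04, -9.70562597e-01, -2.40848601e-01,
         6.76839391e+01],
       [ 9.99999762e-0
[... 232 characters left out ...]
)}
{'time': 0.1, 'q': array([-1.24453420e+00,  4.94140669e-01,  1.34607980e+00,  1.40350532e-05,
        1.30249802e+00, -9.54713046e-02]), 'dq': array([-0.00016024, -0.00217987, -0.00143299, -0.00069444, -0.00142396,
       -0.00068093]), 'joint_torque': array([ 3.67636516e-03, -8.80237699e+01, -3.82540190e+01,  7.11159711e-02,
        4.82946855e-02, -2.19852348e-05]), 'tool_pos': array([ 255.75426534, -569.90706865,  224.38208166]), 'eef_rot': array([-5.59954177e-04,  9.77850107e-01,  2.09305639e-01, -5.80937784e-05]), 'ft_force': array([0.11364988, 0.31086952, 0.40274385]), 'wrist_torque': array([ 0.03099491, -0.03006659, -0.00833388]), 'grasp_force': 0.0, 'grip_width': 90.8640341671886}
```

View pics/top0.png

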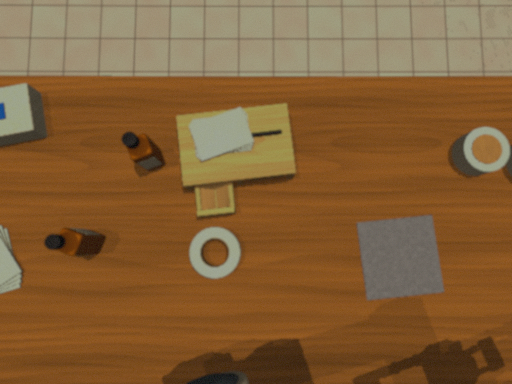

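View pics/side0.png

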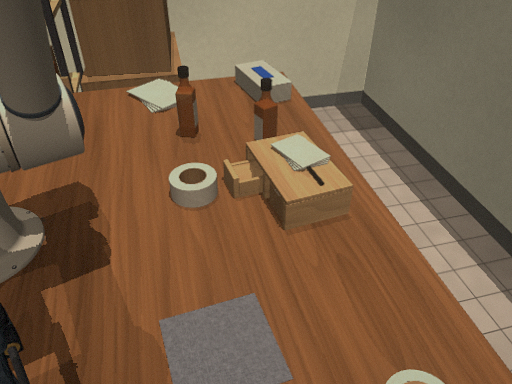

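The top view shows the roll ring centred near (215,253), the mat corners near (358,222), (432,215), (442,293) and (367,299), the shelf's front top edge from (182,187) to (295,176), and the cradle's end board near (197..235, 215). The side view agrees. I'll zoom in before measuring.

```bash
cat > h.py <<'E'
import numpy as np, cv2
from plant import ctrl, job, status, snapshot, get_calibration
def K(c): 
    f=192/np.tan(np.radians(c["vfov"]/2)); return np.array([[f,0,c["cx"]],[0,f,c["cy"]],[0,0,1]])
def ray(n,uv,z):
    """pixels -> world points on plane z (fixed cameras)"""
    c=get_calibration(n)
    p=cv2.undistortPoints(np.array(uv,float).reshape(-1,1,2),K(c),c["dist_coeffs"])[:,0]
    d=np.c_[p,np.ones(len(p))]@c["R"]; o=-c["R"].T@c["t"]
    return o+d*((z-o[2])/d[:,2])[:,None]
def proj(n,X):
    c=get_calibration(n)
    return cv2.projectPoints(np.array(X,float).reshape(-1,1,3),cv2.Rodrigues(c["R"])[0],c["t"],K(c),c["dist_coeffs"])[0][:,0]
def totool(dv):
    from scipy.spatial.transform import Rotation as R
    w=status.read_state()["eef_rot"]; return R.from_quat(np.roll(w,-1)).inv().apply(dv)
E
python3 - <<'E'
from h import *
im=cv2.imread("pics/top0.png")
a=cv2.resize(im[90:290,170:310],None,fx=4,fy=4,interpolation=cv2.INTER_CUBIC)[:600]
a=cv2.resize(im[160:290,170:310],None,fx=4.5,fy=4.5,interpolation=cv2.INTER_CUBIC)
cv2.imwrite("pics/zoom.png",a)
# mat: grey low saturation
hsv=cv2.cvtColor(im,cv2.COLOR_BGR2HSV)
def blob(m,x0,y0,x1,y1):
    k=np.zeros_like(m);k[y0:y1,x0:x1]=m[y0:y1,x0:x1]
    cs=cv2.findContours(k,cv2.RETR_EXTERNAL,cv2.CHAIN_APPROX_NONE)[0]
    return max(cs,key=cv2.contourArea)
m=((hsv[:,:,1]<80)).astype(np.uint8)
c=blob(m,340,200,460,315); r=cv2.minAreaRect(c); b=cv2.boxPoints(r); print("mat",r)
w=ray("top",b,1); print(w.round(0),"centre",w.mean(0)); print([np.linalg.norm(w[i]-w[i-1]).round(0) for i in range(4)])
c=blob(m,180,220,250,290); r=cv2.minEnclosingCircle(c); print("roll",r, cv2.fitEllipse(c))
M=cv2.moments(c)
p=proj("top",[[0,0,0]])
e=cv2.fitEllipse(c)[0]
print(ray("top",[e],55), ray("top",[(e[0]-25.5,e[1]),(e[0]+25.5,e[1])],55))
print("riser front top",ray("top",[(182,187),(295,176)],87))
print("endboard outer top",ray("top",[(197,217),(235,213)],62))
E
```

```text
mat ((399.8692932128906, 256.95391845703125), (78.76204681396484, 77.64573669433594), 82.87498474121094)
[[ 566. -268.    1.]
 [ 590. -462.    1.]
 [ 399. -475.    1.]
 [ 376. -286.    1.]] centre [ 482.53449964 -372.71407572    1.        ]
[np.float64(191.0), np.float64(195.0), np.float64(192.0), np.float64(190.0)]
roll ((214.5689697265625, 252.36207580566406), 26.08563232421875) ((214.3712921142578, 252.2825469970703), (50.2420539855957, 51.3233528137207), 40.913352966308594)
[[494.00241584  80.76305998  55.        ]] [[494.04459262 140.51528997  55.        ]
 [493.9742473   20.96647432  55.        ]]
riser front top [[ 644.16392491  154.32428857   87.        ]
 [ 669.96777962 -107.30762602   87.        ]]
endboard outer top [[576.31658649 121.92837455  62.        ]
 [585.72570955  32.59608197  62.        ]]
```

View pics/zoom.png

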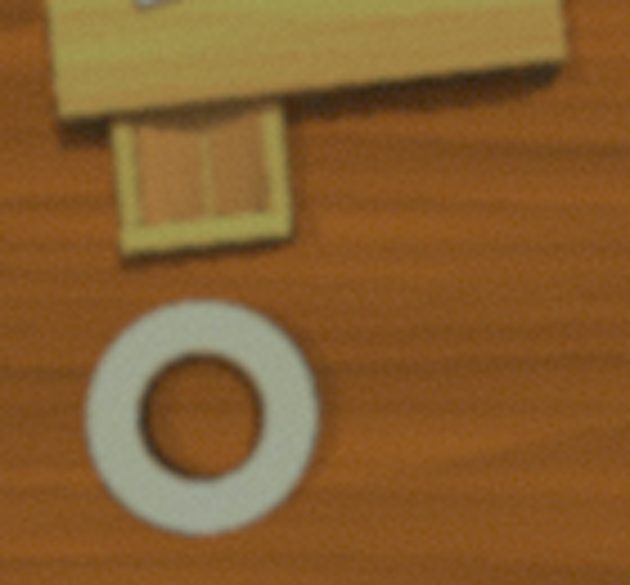

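The zoom shows the shelf front from (60,118) to (565,60), the end board's outer top edge from (125,250) to (293,233), and the roll hole centred near (203,416) in zoom pixels. The roll, mat and shelf come out at 120, ~191 and 263 mm, which matches the sizes given.

```bash
python3 - <<'E'
from h import *
Z=lambda u,v:(170+u/4.5,160+v/4.5)
e=ray("top",[Z(125,250),Z(293,233)],62);i=ray("top",[Z(140,224),Z(272,213)],62)
f=ray("top",[Z(60,118),Z(565,60)],87)
for n,p in(("end",e),("inner",i),("riser",f)):
    d=p[0]-p[1]; print(n,p.round(1)[:,:2].tolist(),"mid",p.mean(0)[:2].round(1),"len",np.linalg.norm(d).round(1),"yaw",np.arctan2(-d[0],d[1]).round(3))
print("hole",ray("top",[Z(203,416)],55))
print("side view roll top centre / board corners", ray("side",[(193,176)],55))
print("bottle_b base",ray("top",[(148,167)],0), "bottle_a", ray("top",[(90,248)],0))
s=status.read_state(); t=s["tool_pos"]
print("to above roll", totool(np.array([492,81,130])-t).round(1))
E
```

```text
end [[579.7, 120.2], [588.6, 32.3]] mid [584.2  76.3] len 88.3 yaw 0.101
inner [[593.3, 112.5], [599.1, 43.4]] mid [596.2  78. ] len 69.3 yaw 0.083
riser [[646.0, 151.3], [676.2, -108.7]] mid [661.1  21.3] len 261.7 yaw 0.116
hole [[493.62589266  79.02436949  55.        ]]
side view roll top centre / board corners [[495.24290495  81.42538296  55.        ]]
bottle_b base [[707.06746181 256.82221722   0.        ]] bottle_a [[503.46356778 393.5788539    0.        ]]
to above roll [ 482.  -497.1   95. ]
```

The rows are not in the units I measure in: shifts go in shares of 500 mm and turns go in shares of pi rad. I convert before sending: -497 mm is -0.994, 482 mm is 0.964, 0.32 rad is 0.1019.

Request:
run_rows:
  steps: "0.964 -0.994 0 0 0 0.1019 0;0.964 -0.994 0 0 0 0.1019 0;0.964 -0.994 0 0 0 0.1019 0;0.964 -0.994 0 0 0 0.1019 0;0.964 -0.994 0 0 0 0.1019 0;0.964 -0.994 0 0 0 0.1019 0;0.964 -0.994 0 0 0 0.1019 0;0.964 -0.994 0 0 0 0.1019 0;0.964 -0.994 0.19 0 0 0.1019 0;0.964 -0.994 0.19 0 0 0.1019 0;0.964 -0.994 0.19 0 0 0.1019 0;0.964 -0.994 0.19 0 0 0.1019 0"

```text
time: 1.6
tool_pos: [492.0, 83.2, 128.3]
eef_rot: [-0.0, 0.999, 0.052, -0.001]
ft_force: [0.9, -0.4, 0.5]
grip_width: 0.6
grasp_force: 0.0
```

```bash
python3 - <<'E'
from h import *
t=status.read_state()["tool_pos"]; print(totool(np.array([494,80.5,130])-t).round(1))
E
```

```text
[ 1.8  2.9 -1.7]
```

Request:
run_rows:
  steps: "0.004 0.006 0.07 0 0 0 0;0.004 0.006 0.14 0 0 0 0;0.004 0.006 0.19 0 0 0 0;0.004 0.006 0.208 0 0 0 0;0.004 0.006 0.208 0 0 0 0"

```text
time: 2.22
tool_pos: [494.4, 77.7, 25.9]
eef_rot: [-0.0, 0.999, 0.051, -0.0]
ft_force: [-0.3, -0.2, 0.4]
grip_width: 0.4
grasp_force: 0.0
```

```bash
python3 - <<'E'
from h import *
t=status.read_state()["tool_pos"]; print(totool(np.array([482,-389.5,t[2]])-t).round(1))
cv2.imwrite("pics/t1.png",snapshot("side")[100:240,100:300,::-1].repeat(3,0).repeat(3,1))
E
```

```text
[-59.8 463.6   0. ]
```

View pics/t1.png

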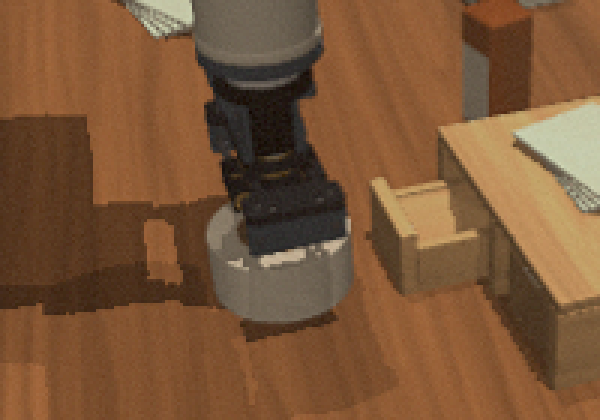

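The fingers are in the hole without contact, and the cradle is untouched. Next I'll drag the roll to the mat.

Converted, 260 mm is 0.52, 240 mm is 0.48.

Request:
run_rows:
  steps: "-0.002 0.02 0 0 0 0 0;-0.006 0.05 0 0 0 0 0;-0.012 0.09 0 0 0 0 0;-0.018 0.14 0 0 0 0 0;-0.024 0.19 0 0 0 0 0;-0.03 0.24 0 0 0 0 0;-0.038 0.29 0 0 0 0 0;-0.044 0.34 0 0 0 0 0;-0.05 0.39 0 0 0 0 0;-0.056 0.44 0 0 0 0 0;-0.062 0.48 0 0 0 0 0;-0.068 0.52 0 0 0 0 0"

```text
time: 3.78
tool_pos: [486.4, -185.6, 26.4]
eef_rot: [-0.0, 0.999, 0.05, 0.0]
ft_force: [0.2, 6.7, 5.3]
grip_width: 0.6
grasp_force: 3.9
```

```bash
python3 - <<'E'
from h import *
s=status.read_state();t=s["tool_pos"]; print(totool(np.array([482,-389.5,t[2]])-t).round(1))
im=snapshot("top"); cv2.imwrite("pics/t2.png",im[150:310,170:460,::-1].repeat(2,0).repeat(2,1))
E
```

```text
[-2.500e+01  2.025e+02 -1.000e-01]
```

View pics/t2.png

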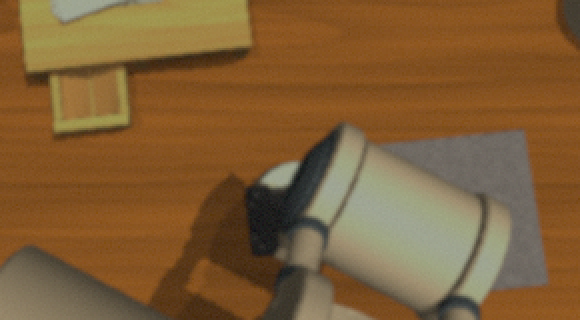

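The roll is following: its white rim shows under the gripper near (275,175). The cradle hasn't moved.

Request:
run_rows:
  steps: "-0.006 0.05 0 0 0 0 0;-0.012 0.1 0 0 0 0 0;-0.018 0.15 0 0 0 0 0;-0.024 0.2 0 0 0 0 0;-0.032 0.25 0 0 0 0 0;-0.038 0.3 0 0 0 0 0;-0.044 0.34 0 0 0 0 0;-0.046 0.37 0 0 0 0 0;-0.048 0.39 0 0 0 0 0;-0.05 0.398 0 0 0 0 0;-0.05 0.404 0 0 0 0 0;-0.05 0.404 0 0 0 0 0"

```text
time: 5.32
tool_pos: [482.2, -387.9, 26.1]
eef_rot: [-0.0, 0.999, 0.051, -0.0]
ft_force: [-1.1, 4.2, 3.6]
grip_width: 0.4
grasp_force: 2.8
```

Request:
run_rows:
  steps: "0 -0.008 0 0 0 0 0;0 -0.01 0 0 0 0 0;0 -0.01 -0.08 0 0 0 0;0 -0.01 -0.2 0 0 0 0;0 -0.01 -0.3 0 0 0 0;0 -0.01 -0.34 0 0 0 0"

```text
time: 6.08
tool_pos: [483.0, -383.7, 199.3]
eef_rot: [0.002, 0.999, 0.051, 0.002]
ft_force: [-0.7, 0.0, -0.5]
grip_width: 0.1
grasp_force: 0.0
```

```bash
python3 - <<'E'
from h import *
s=status.read_state();t=s["tool_pos"]; print(totool(np.array([400,-100,190])-t).round(1))
im=snapshot("side"); cv2.imwrite("pics/t3.png",im[:,:,::-1])
E
```

```text
[ -53.8 -290.7    8.1]
```

View pics/t3.png

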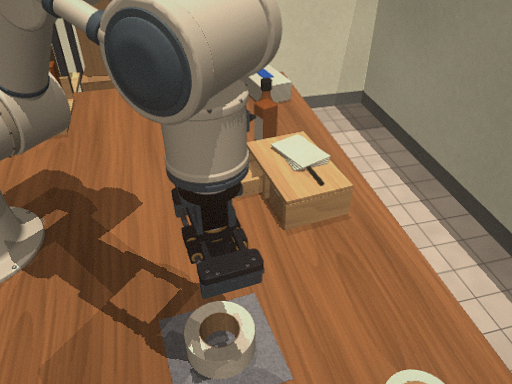

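The roll lies flat on the mat, with its rim centred near (220,326). I'll check that and work out the move to the hook.

```bash
python3 - <<'E'
from h import *
print("roll",ray("side",[(220,326)],55), "mat corner check proj", proj("side",[[482.5,-372.7,55]]))
t=status.read_state()["tool_pos"]; print(totool(np.array([617,80,160])-t).round(1))
E
```

```text
roll [[ 482.74754218 -362.75463647   55.        ]] mat corner check proj [[220.92481947 330.9722311 ]]
[ 180.  -448.3   39.2]
```

Converted, -448 mm is -0.896, 180 mm is 0.36.

Request:
run_rows:
  steps: "0.36 -0.896 0 0 0 0 0;0.36 -0.896 0 0 0 0 0;0.36 -0.896 0 0 0 0 0;0.36 -0.896 0 0 0 0 0;0.36 -0.896 0 0 0 0 0;0.36 -0.896 0 0 0 0 0;0.36 -0.896 0 0 0 0 0;0.36 -0.896 0 0 0 0 0;0.36 -0.896 0.078 0 0 0 0;0.36 -0.896 0.078 0 0 0 0;0.36 -0.896 0.078 0 0 0 0"

```text
time: 7.5
tool_pos: [615.9, 80.6, 157.5]
eef_rot: [0.0, 0.999, 0.051, 0.0]
ft_force: [0.2, 0.4, -0.3]
grip_width: 0.4
grasp_force: 0.0
```

```bash
python3 - <<'E'
from h import *
from scipy.spatial.transform import Rotation as R
s=status.read_state();t=s["tool_pos"]; print(totool(np.array([618,80,46])-t).round(1))
q=R.from_quat(np.roll(s["eef_rot"],-1)).as_matrix()
im=snapshot("wrist")
c=get_calibration("wrist"); H=np.eye(4);H[:3,:3]=q;H[:3,3]=t;H=np.linalg.inv(H@c["hand_eye"])
cth,sth=np.cos(.101),np.sin(.101); mid=np.array([584.2,76.3])
P=[[*(mid+a*np.array([cth,sth])+b*np.array([-sth,cth])),z] for a,b,z in [(0,45,62),(0,-45,62),(14,45,62),(14,-45,62),(35,0,35)]]
px=cv2.projectPoints(np.array(P),cv2.Rodrigues(H[:3,:3])[0],H[:3,3],K(c),c["dist_coeffs"])[0][:,0]
b=im[:,:,::-1].copy()
for p in px: cv2.circle(b,tuple(int(x) for x in p.round()),3,(0,0,255),1)
cv2.imwrite("pics/w1.png",b)
m=(cv2.cvtColor(snapshot("top")[:,:,::-1],cv2.COLOR_BGR2HSV)[:,:,1]<80).astype(np.uint8)
top=snapshot("top"); cv2.imwrite("pics/t4.png",top[200:310,340:460,::-1].repeat(4,0).repeat(4,1))
E
```

```text
[  2.    0.8 111.5]
```

View pics/w1.png

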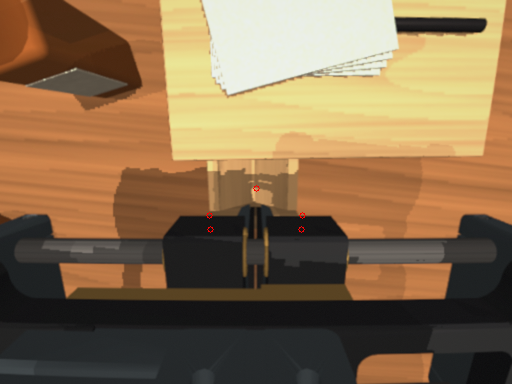

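View pics/t4.png

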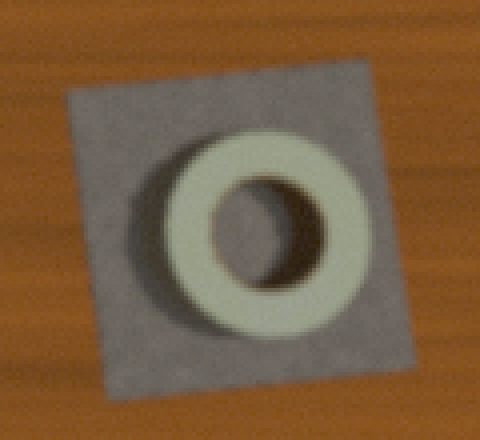

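The wrist view shows the groove's bottom line at column ~254, with my projected hook at (256,188) on it. The top crop shows the roll wholly on the mat. I'll lower the fingers into the groove.

Converted, 111 mm is 0.222, 110 mm is 0.22.

Request:
run_rows:
  steps: "0.008 0 0.06 0 0 0 0;0.008 0 0.12 0 0 0 0;0.008 0 0.17 0 0 0 0;0.008 0 0.2 0 0 0 0;0.008 0 0.22 0 0 0 0;0.008 0 0.222 0 0 0 0"

```text
time: 8.4
tool_pos: [619.8, 81.4, 45.9]
eef_rot: [-0.0, 0.999, 0.051, 0.0]
ft_force: [0.4, 0.4, 0.3]
grip_width: 0.5
grasp_force: 0.0
```

```bash
python3 - <<'E'
from h import *
t=status.read_state()["tool_pos"];print(ray("top",[(340+268/4,200+233/4)],55))
d=np.array([np.cos(.105),np.sin(.105),0]); print(totool(-150*d).round(1))
E
```

```text
[[ 480.3278359  -370.14995364   55.        ]]
[-150.     0.5   -0. ]
```

Converted, -126 mm is -0.252, -120 mm is -0.24.

Request:
run_rows:
  steps: "-0.008 0 0 0 0 0 0;-0.016 0 0 0 0 0 0;-0.032 0 0 0 0 0 0;-0.056 0 0 0 0 0 0;-0.08 0 0 0 0 0 0;-0.108 0 0 0 0 0 0;-0.136 0 0 0 0 0 0;-0.164 0 0 0 0 0 0;-0.192 0 0 0 0 0 0;-0.22 0 0 0 0 0 0;-0.24 0 0 0 0 0 0;-0.252 0 0 0 0 0 0"

```text
time: 9.9
tool_pos: [494.2, 68.7, 46.2]
eef_rot: [0.0, 0.999, 0.051, 0.0]
ft_force: [5.1, 1.4, 4.0]
grip_width: 0.7
grasp_force: 2.5
```

Request:
run_rows:
  steps: "-0.006 0 0 0 0 0 0;-0.01 0 0 0 0 0 0;-0.01 0 0 0 0 0 0"

```text
time: 10.28
tool_pos: [489.4, 68.2, 45.8]
eef_rot: [-0.0, 0.999, 0.051, -0.0]
ft_force: [2.7, 0.3, 2.2]
grip_width: 0.1
grasp_force: 1.8
```

```bash
python3 - <<'E'
from h import *
a=snapshot("side"); cv2.imwrite("pics/s5.png",cv2.resize(a[100:260,100:360,::-1],None,fx=3,fy=3))
E
```

```text
(no output)
```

View pics/s5.png

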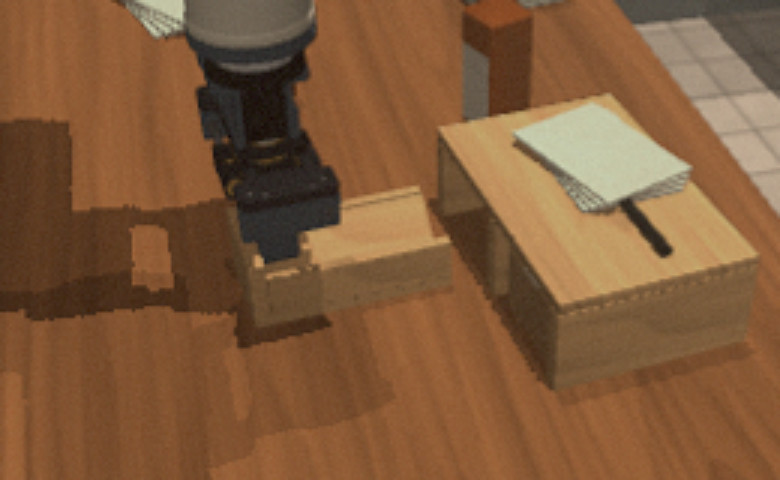

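The cradle appears clear of the shelf: its rear right bottom corner is at crop (450,290). I'll measure the margin. Then I'll back off a little, retreat upward and verify from the top.

Converted, 240 mm is 0.48, 220 mm is 0.44.

Request:
run_rows:
  steps: "0.008 0 0 0 0 0 0;0.008 0 0 0 0 0 0;0.008 0 -0.08 0 0 0 0;0.008 0 -0.18 0 0 0 0;0 0 -0.28 0 0 0 0;-0.02 0.2 -0.32 0 0 0 0;-0.02 0.32 -0.32 0 0 0 0;-0.02 0.44 -0.32 0 0 0 0;-0.02 0.48 -0.32 0 0 0 0;-0.02 0.48 -0.32 0 0 0 0"

```text
time: 11.58
tool_pos: [503.7, -174.9, 205.6]
eef_rot: [0.0, 0.999, 0.049, -0.0]
ft_force: [0.3, 0.2, 0.6]
grip_width: 0.7
grasp_force: 0.0
```

```bash
python3 - <<'E'
from h import *
r=ray("side",[(100+450/3,100+290/3)],0)[0]; f=ray("top",[(183.3,186.2),(295.6,173.3)],87)
n=np.array([np.cos(.11),np.sin(.11)]); print("rear right, x in riser", r, (r[:2]-f[:,:2].mean(0))@n)
a=snapshot("top"); cv2.imwrite("pics/t6.png",cv2.resize(a[90:310,100:460,::-1],None,fx=2.2,fy=2.2))
E
```

```text
rear right, x in riser [629.88722857  33.27249283   0.        ] -29.78245821076768
```

View pics/t6.png

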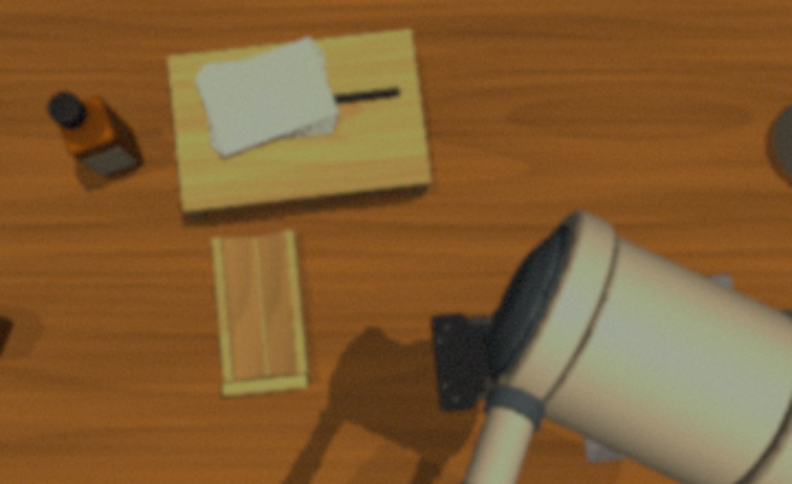

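The cradle lies straight and flat, about 30 mm clear of the shelf front (its rear edge is at row ~235, the shelf edge at ~210). The bottle by the shelf looks unmoved. The arm is 150 mm above the roll and touching nothing, so I'm handing in.

Request:
run_rows:
  steps: "0 0 0 0 0 0 0;0 0 0 0 0 0 0;0 0 0 0 0 0 0"

```text
time: 12.0
tool_pos: [503.8, -170.7, 206.0]
eef_rot: [-0.0, 0.999, 0.051, -0.0]
ft_force: [0.8, -0.5, 0.9]
grip_width: 0.1
grasp_force: 0.0
```

```bash
python3 -c "
from plant import ctrl, job, status, snapshot, get_calibration
print(job.finish_job())"
```

```text
the job is handed in; nothing more can be done
None
```

I handed the job in at 12 s (no verdict was shown): the roll lies flat on the mat a few mm from its centre, and the cradle is drawn straight out, flat and about 30 mm clear of the shelf front.

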